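Rock the angle gauge on the slant rest until its pointer settles on the red index

ROBOT

A 6-joint arm with a two-finger parallel gripper is mounted at the origin on the work surface. World frame = base frame: x ahead of the robot, y to its left, z up, the work surface at z = 0. Lengths are in m, angles in rad, forces in N, time in s.
With the tool pointing down it reaches from about 0.35 to 0.975 m from the base axis. Payload 4.9 kg.
Tool frame: the origin (TCP) lies on the centre line of the jaws, within the pads' length; the fingertips stand 17 mm ahead of it and the grasp point (between the pads) lies 2 mm behind it (ctrl.tcp_to_tips is the x of the fingertips in the tool frame, in m); x points along the fingers, z is the direction in which the jaws open and shut, and the axes are right-handed (so a half turn about x gives the same grasp; the last joint's range is limited). The gripper opens to 85 mm and grips with 20 to 120 N. Pads are 22 mm wide; open, the fingers measure 114 mm over their backs; the gripper's body (76 mm by 85 mm) begins 54 mm behind the grasp point. The pads swing forward as they close: fully open they stand 13 mm farther back than shut.
Start: joints at [-0.119, 0.053, 1.613, -0, 1.476, -0.119], TCP at [0.625, 0, 0.248] pointing down, gripper open.
Joint ranges: [-3.01, 3.01], [-1.01, 2.22], [0.06, 2.58], [-1.02, 4.17], [0.09, 2.62], [-3.14, 3.14]. Speed limits (rad/s): [2.57, 2.57, 3.14, 3.14, 3.14, 3.14].

INTERFACE

Orientations are given as a rotation vector (axis times angle).
In Python, from station import ctrl, cams, finder gives the robot as it stands.
- The arm moves only by the tool step_arm, never from a script. Its argument "moves" is a list of rows, each a list of 3 entries, a list of its own where there are three numbers: the shift along the tool's x, y, z in cm, then the turn, a rotation vector about the tool's x, y, z in degrees, then the opening, from 0 (shut) to 1 (fully open). A call has exactly 10 rows; each row is the pose to reach, as a shift and turn from the pose measured when the call began, along the tool's axes at that moment; what a row does not reach only later rows make up. A row lasts 1/12 s, in which the tool goes at most 41.7 mm and 7.16 degrees, less where a joint would pass 70% of its speed; a pose out of reach is approached as far as the arm can. A call with a gripper value outside its range is refused whole. The fingers move at their own pace and stop on an object; "grip_force" is the grip in N (left out, the last holds). Time passes only in rows, so rows that repeat a pose let the fingers close, or fill a call up. It gives the time, the measured TCP pose, the force and the opening at its end, in the units of the state.
- ctrl.get_obs(): the state, without advancing time (a new reading comes with each control period).
- cams.get_image(name): name is "scene" or "side" or "wrist"; returns a dict with "pixels" (400x640x3 uint8, blue, green, red), "fx", "fy", "cx", "cy" (pixels), "dist_coeffs" ([k1, k2, p1, p2, k3] as OpenCV has them; the pictures are not rectified), "position" and "attitude" of the camera in the world. Camera axes: x right, y up, looking along -z (the intrinsics and any distortion apply to the point x, -y, -z); pixel columns grow to the right and rows downward; lengths in m; the calibration is good to about 2 mm. A picture is of the moment at which its call begins. There is no depth.
- ctrl.finish_job(): hands the job in, once; it reports no verdict.
Trained networks look in the newest picture that a camera, given by its name, has taken for a name from the list of things; names that differ only in an ending like _2 or _b are one class to them, and where a whole thing is asked for, a point or a joint stands for the part that bears it (a point fixed in the world has none). Each returns a list of dicts, best first, with "conf" (0 to 1); they miss things now and then, are a little off and sometimes report something else, mostly with a low value. They report only what shows in the picture. A call takes as long as a camera call. They do not tell look-alikes from the thing itself.
- finder.find_in(camera, name): "at" ([column, row] in pixels, amid what is visible of it).
- finder.regions_of(camera, name): "region" (400x640 bool, what is visible of it) and "at" ([column, row] in pixels, amid what is visible of it).
- finder.tip_of(camera, name): "at" ([column, row] in pixels: a listed point, or the origin of a listed thing).
The state is a dict: "t": time; "q": joint angles; "dq": joint speeds; "effort": joint torques, N m; "tool_pos": TCP position; "tool_rot": TCP orientation; "contact_force": force on the tool from outside, world axes, zero at the start; "wrist_torque": the same for the moment, N m; "opening": finger opening in m.
Only numpy, scipy, OpenCV 4.12 (cv2) and the standard library are available. Lean on these libraries where they do the work, as an engineer would, in place of code of your own. Each camera call takes 0.05 s, during which the arm holds its last target. There are 200 camera calls.

TASK

The slant rest for culture tubes is to be checked with the pendulum angle gauge: pick the gauge up by its black top grip and set it down level, the middle of its foot across the higher of the rest's two rods. Then rock it gently on that rod until the swinging black pointer settles on the red index tab, and hold it there: finish still gripping the gauge, its foot pressed lightly on the high rod and clear of the low rod, with the pointer at rest on the index. Leave the red index as it is set, and do not disturb the other things on the bench.

Things in the scene. Friction and masses are not known exactly. Their poses are not given: they have to be found in the camera images.
- gauge_grip (a point): Centre of the grip of the loose angle gauge, with the gauge's axes (x out of the dial's face, y along the foot, z up). The grip is a black block 26 (x) x 36 (y) x 44 (z) mm on top of the gauge, free on all sides; the dial's top edge lies 4 mm below the block. The gauge's flat underside is 172 mm below this point.
- gauge: The same angle gauge, 194 mm high, 0.3 to 0.48 kg; origin at the centre of its underside, axes as above. It starts upright on the bench on an aluminium foot 40 (x) x 150 (y) x 12 (z) mm; above the foot a white round dial, 132 mm across, its hub 92 mm below gauge_grip, looks to +x (roughly away from the robot).
- pointer (a joint): Angle (rad) of the black pendulum pointer on the dial: it turns freely about the gauge's x axis and hangs straight down, swinging about a second after each move. 0 = towards the middle of the foot; positive = tip towards the gauge's +y. Rocking the gauge about its x axis by -a (its +y end down) makes it read +a.
- pointer_tip (a point): Tip of the black pointer (a straight hand 4 mm wide), 52 mm from the hub, 10 mm in front of the dial's middle; its z axis runs from the tip to the hub.
- index (a joint): Angle (rad) at which the red index tab has been set on the dial, same zero, axis and sense as the pointer; between 0.18 and 0.36. It is stiff, moves only if pushed and is to be left alone. Pointer on index means equal joint values.
- index_tab (a point): Centre of the red index tab (10 mm wide, 14 mm long), 55 mm from the hub near the bottom of the dial, at the end of a straight red bar 4 mm wide that runs through the hub to the other side of the dial; its z axis points to the hub.
- high_rod_top (a point): Middle of the highest line of the rest's higher rod: a level steel rod 16 mm thick and 110 mm long along this point's x axis, at rest 95 mm above the bench. It is sprung: it starts to give at about 2 N and sinks 1 mm for each further 1 N, at most 12 mm. The point sinks with it. Its posts stand below it, so the rod may be pressed anywhere from above.
- high_rod: The higher, sprung rod itself (origin at high_rod_top).
- low_rod: The rest's lower rod: fixed steel rod 14 mm thick, 110 mm long, parallel to the higher one and 55 mm from it on its +y side; origin on its axis in the middle, 53 mm above the bench, so its top is at 60 mm.
- rest: The slant rest, fixed to the bench: brass plate 120 (x) x 150 (y) x 10 mm, origin at the centre of its underside, rods along x on black posts; the high rod is at y = -20 mm, the low one at y = +35 mm.
- marker: Blue marker pen, 16 mm thick and 120 mm long, lying on the bench; leave alone.
- stopper: Black rubber stopper, 34 mm across, 28 mm high; leave alone.
- dish: White shallow dish, 90 mm across, 15 mm high; leave alone.
- bosshead: Dark steel clamp boss, 50 x 30 x 26 mm with a brass thumb screw on its +y side; leave alone.
- beaker: Glass beaker, 72 mm across, 85 mm high; leave alone.
- amber: Amber jar with black cap, 72 mm across, 150 mm high; leave alone.
Mind the look-alikes: they are no part of the job. Of the things that look like the gauge, the largest one is meant. Several things have the shape of the rest; the one meant has the colours described above.

How it is judged:
By the outcome, as a careful person would: the job done as asked, in the order asked, and still so for the second after the job is handed in, while the arm keeps its last pose, push and grip.
It also fails if it takes over 48 s, if anything falls off the work surface, if the arm or the gripper's body presses on something with over 40 N, if the wrist force passes 120 N, or if a joint passes its speed limit or range.

## Working session

There is one attempt and no reset: what is moved stays moved. The work goes in short steps, Python scripts to look and compute and a tool call to move; the robot and the scene stay as the last step left them, time stands still between calls to the robot, and variables do not carry over. Pictures are saved under pics/ and viewed, on a budget of 10 in all, crops included, one or two more only if the job needs it, and the job is handed in when it is done.

Besides the shell and the picture viewer there is one more tool, called after ">>>" as name(argument=value, ...) on one line, values as JSON. step_arm: Moves the arm, as the interface text tells. Its arguments: {"type":"object","properties":{"moves":{"type":"array"},"grip_force":{"type":"number"}},"required":["moves"]}

```bash
mkdir -p pics; ls
cat > h.py <<'E'
import numpy as np, cv2
from station import ctrl, cams, finder
from scipy.spatial.transform import Rotation as R
def att(im):
    a=np.array(im["attitude"],float)
    if a.shape==(3,3): return a
    return R.from_rotvec(a).as_matrix() if a.size==3 else R.from_quat(a).as_matrix()
def K(im): return np.array([[im["fx"],0,im["cx"]],[0,im["fy"],im["cy"]],[0,0,1.]])
def ray(im,px):
    n=cv2.undistortPoints(np.array([[px]],float),K(im),np.array(im["dist_coeffs"],float))[0,0]
    d=att(im)@np.array([n[0],-n[1],-1.]); return np.array(im["position"],float),d/np.linalg.norm(d)
def onz(im,px,z):
    p,d=ray(im,px); return p+d*(z-p[2])/d[2]
def proj(im,P):
    P=np.atleast_2d(P); c=(P-np.array(im["position"]))@att(im); c=c*[1,-1,-1]
    return cv2.projectPoints(c,np.zeros(3),np.zeros(3),K(im),np.array(im["dist_coeffs"],float))[0][:,0]
def tri(rays):
    A=sum(np.eye(3)-np.outer(d,d) for p,d in rays); b=sum((np.eye(3)-np.outer(d,d))@p for p,d in rays)
    return np.linalg.solve(A,b)
E
python3 - <<'E'
from h import *
o=ctrl.get_obs(); print({k:np.round(v,3) for k,v in o.items()})
for c in ["scene","side","wrist"]:
    im=cams.get_image(c); cv2.imwrite(f"pics/{c}0.png",im["pixels"])
    print(c,im["fx"],im["dist_coeffs"],im["position"],im["attitude"])
    for n in ["gauge_grip","gauge","high_rod_top","low_rod","rest","pointer_tip","index_tab"]:
        print(n,[(np.round(r["at"]).tolist(),round(r["conf"],2)) for r in finder.tip_of(c,n)])
E
```

```text
pics
{'t': np.float64(0.0), 'q': array([-0.119,  0.053,  1.614,  0.   ,  1.476, -0.119]), 'dq': array([ 0.001,  0.001,  0.   ,  0.   , -0.001,  0.001]), 'effort': array([ 0.0000e+00, -3.9367e+01, -3.7018e+01, -0.0000e+00,  7.0000e-03,
       -0.0000e+00]), 'tool_pos': array([0.624, 0.   , 0.247]), 'tool_rot': array([0.   , 1.573, 0.   ]), 'contact_force': array([-0.546, -0.449, -0.44 ]), 'wrist_torque': array([ 0.027,  0.007, -0.004]), 'opening': np.float64(0.086)}
scene 371.19065106124935 [-0.04742723  0.          0.          0.          0.        ] [1.18557622 0.01842154 0.88139671] [0.54411019 0.56836511 1.55721693]
gauge_grip [([242.0, 182.0], 0.75), ([265.0, 164.0], 0.74), ([249.0, 222.0], 0.71)]
gauge [([211.0, 193.0], 0.92), ([249.0, 223.0], 0.78), ([266.0, 190.0], 0.73)]
high_rod_top [([364.0, 156.0], 0.7), ([382.0, 207.0], 0.47)]
low_rod [([404.0, 215.0], 0.66), ([383.0, 162.0], 0.56)]
rest [([383.0, 226.0], 0.61)]
pointer_tip [([246.0, 217.0], 0.58), ([205.0, 188.0], 0.45), ([268.0, 189.0], 0.36), ([481.0, 250.0], 0.3)]
index_tab [([250.0, 220.0], 0.58), ([258.0, 218.0], 0.
[... 303 characters left out ...]
.0], 0.58)]
high_rod_top [([363.0, 260.0], 0.86)]
low_rod [([274.0, 268.0], 0.78), ([361.0, 288.0], 0.67), ([289.0, 180.0], 0.2)]
rest [([360.0, 288.0], 0.81), ([284.0, 274.0], 0.71)]
pointer_tip []
index_tab [([273.0, 267.0], 0.68), ([190.0, 338.0], 0.16)]
wrist 302.4124915811307 [-0.01864704  0.          0.          0.          0.        ] [0.62568345 0.0715893  0.37404708] [-0.28659992 -0.00057594  0.00036356]
gauge_grip [([130.0, 358.0], 0.73), ([275.0, 320.0], 0.41)]
gauge [([272.0, 308.0], 0.84), ([182.0, 290.0], 0.66)]
high_rod_top [([8.0, 42.0], 0.84)]
low_rod []
rest [([266.0, 312.0], 0.66), ([76.0, 43.0], 0.61)]
pointer_tip [([274.0, 320.0], 0.44)]
index_tab [([266.0, 311.0], 0.5)]
```

Run:
```python
import cv2,numpy as np
a=cv2.imread("pics/scene0.png");b=cv2.imread("pics/side0.png")
a=cv2.resize(a[100:340,130:530],(800,480),interpolation=cv2.INTER_CUBIC);cv2.imwrite("pics/a.png",a)
b=cv2.resize(b[80:380,140:540],(800,600),interpolation=cv2.INTER_CUBIC);cv2.imwrite("pics/b.png",b)
```

```text
(no output)
```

View pics/a.png

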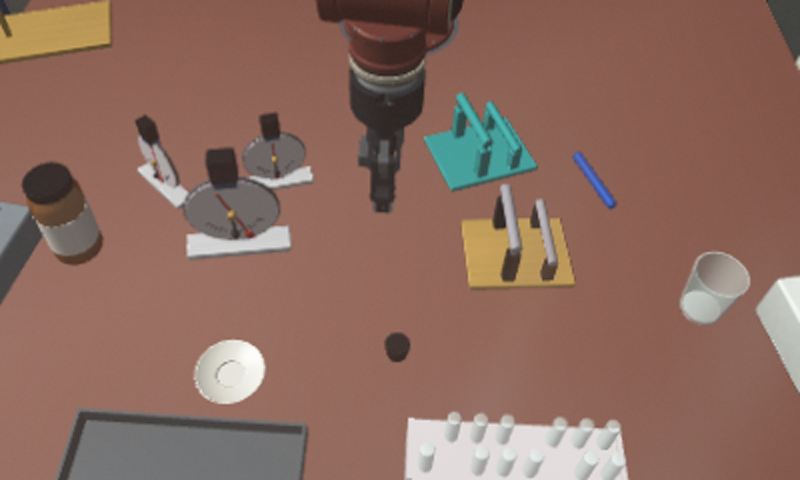

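View pics/b.png

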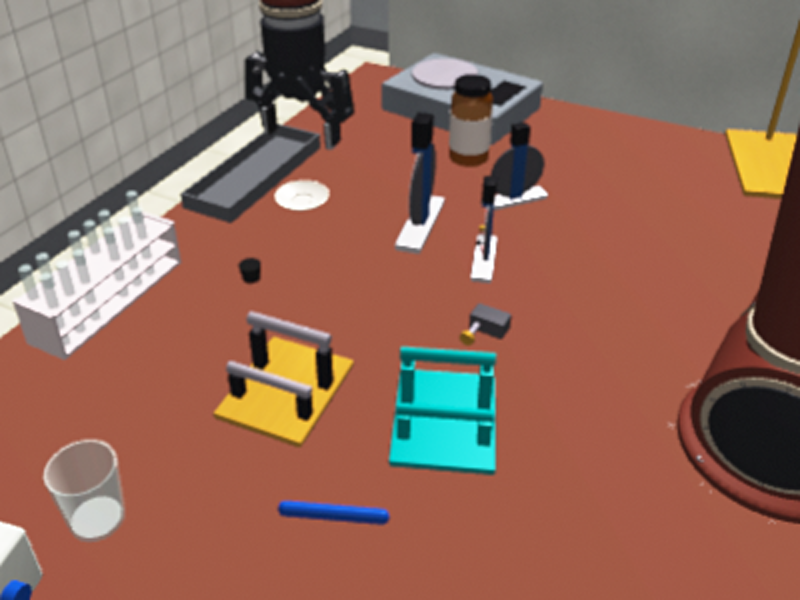

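The gauge meant is the largest one: scene (241,182) for the grip, side (353,147). The brass rest shows its high rod left of the low one in the scene view (about (383,194) to (388,225) full frame). Side view: high rod ends near (265,239) and (304,250).

Run:
```python
from h import *
I={c:cams.get_image(c) for c in ["scene","side"]}
S,D=I["scene"],I["side"]
g=tri([ray(S,(241,182)),ray(D,(352,147))]);print("grip",g, onz(S,(241,182),.172),onz(D,(352,147),.172))
# foot of large gauge: scene foot region; bottom front edge corners
for n in ["high_rod","high_rod_top","rest","low_rod","gauge","gauge_grip"]:
  for c in I:
    for r in finder.regions_of(c,n):
      m=r["region"].astype(np.uint8); (cx,cy),(w,h),a=cv2.minAreaRect(cv2.findNonZero(m))
      bx=cv2.boxPoints(((cx,cy),(w,h),a)); print(n,c,round(r["conf"],2),np.round(r["at"]),m.sum(),np.round(bx).tolist())
for c,pts in {"scene":[(383,195),(388,226)],"side":[(265,239),(304,250)]}.items():
  print(c,[onz(I[c],p,.095).round(4) for p in pts])
for c,pts in {"scene":[(223.5,222),(275.5,216.5),(223.5,228),(275.5,224.5)]}.items():
  print(c,[onz(I[c],p,.012 if i<2 else 0).round(4) for i,p in enumerate(pts)])
# segment white foot
px=S["pixels"]; hsv=cv2.cvtColor(px,cv2.COLOR_BGR2HSV)
m=((hsv[...,1]<40)&(hsv[...,2]>170)).astype(np.uint8); m[:205]=0;m[235:]=0;m[:,:215]=0;m[:,285:]=0
print(cv2.boxPoints(cv2.minAreaRect(cv2.findNonZero(m))))
```

```text
grip [ 0.54707183 -0.21279488  0.16715964] [ 0.55118758 -0.21138951  0.172     ] [ 0.54329833 -0.20429993  0.172     ]
high_rod scene 0.77 [386. 211.] 189 [[380.0, 192.0], [385.0, 191.0], [391.0, 226.0], [385.0, 226.0]]
high_rod scene 0.66 [364. 157.] 131 [[357.0, 149.0], [361.0, 146.0], [376.0, 169.0], [372.0, 172.0]]
high_rod side 0.56 [364. 256.] 319 [[340.0, 262.0], [341.0, 253.0], [387.0, 256.0], [387.0, 265.0]]
high_rod_top scene 0.77 [383. 209.] 202 [[379.0, 192.0], [385.0, 191.0], [391.0, 226.0], [385.0, 226.0]]
high_rod_top scene 0.7 [364. 160.] 151 [[356.0, 149.0], [361.0, 146.0], [377.0, 170.0], [372.0, 173.0]]
high_rod_top side 0.78 [368. 260.] 331 [[340.0, 262.0], [341.0, 252.0], [388.0, 257.0], [387.0, 266.0]]
high_rod_top side 0.63 [351. 176.] 870 [[338.0, 205.0], [347.0, 135.0], [366.0, 137.0], [358.0, 208.0]]
high_rod_top side 0.53 [285. 245.] 323 [[262.0, 243.0], [264.0, 234.0], [306.0, 247.0], [304.0, 256.0]]
rest scene 0.89 [383. 223.] 1983 [[361.0, 193.0], [417.0, 193.0], [417.0, 243.0], [361.0, 243.0]]
rest scene 0.75 [367. 175.] 1466 [[337.0, 161.0], [372.0, 14
[... 1318 characters left out ...]
1.0]]
gauge_grip scene 0.81 [268. 178.] 911 [[242.0, 175.0], [264.0, 153.0], [293.0, 182.0], [271.0, 204.0]]
gauge_grip side 0.92 [351. 176.] 924 [[338.0, 205.0], [346.0, 136.0], [367.0, 138.0], [359.0, 208.0]]
gauge_grip side 0.9 [401. 166.] 773 [[383.0, 144.0], [410.0, 141.0], [415.0, 181.0], [388.0, 184.0]]
scene [array([0.5056, 0.1679, 0.095 ]), array([0.6114, 0.175 , 0.095 ])]
side [array([0.5912, 0.1836, 0.095 ]), array([0.4866, 0.1736, 0.095 ])]
scene [array([ 0.5667, -0.2841,  0.012 ]), array([ 0.5371, -0.136 ,  0.012 ]), array([ 0.5794, -0.2835, -0.    ]), array([ 0.5572, -0.1344,  0.    ])]
[[222.09836 217.08197]
 [273.58197 212.40164]
 [274.5246  222.77051]
 [223.04099 227.45084]]
```

>>> step_arm(moves=[[[-2,-2,-0.8],[7,0,0],1],[[-3,-5,-1.6],[14,0,0],1],[[-3.3,-8,-2.5],[21,0,0],1],[[-3.3,-11,-3.4],[28,0,0],1],[[-3.3,-14,-4.5],[35,0,0],1],[[-3.3,-16,-5.5],[42,0,0],1],[[-3.3,-18,-6.3],[49,0,0],1],[[-3.3,-19.5,-7],[56,0,0],1],[[-3.3,-20.5,-7.4],[63,0,0],1],[[-3.3,-21.1,-7.6],[70,0,0],1]])

```text
t: 2.73
tool_pos: [0.5483, -0.2124, 0.2814]
tool_rot: [0.954, 1.351, -0.954]
contact_force: [0.0, 0.8, -0.5]
opening: 0.0855
```

Run:
```python
from h import *
o=ctrl.get_obs(); print(o["t"],o["tool_pos"],o["tool_rot"]); print(R.from_rotvec(o["tool_rot"]).as_matrix().round(3))
im=cams.get_image("wrist"); print(im["position"],att(im).round(2)); p=im["pixels"].copy()
print([(np.round(r["at"]).tolist(),round(r["conf"],2)) for r in finder.tip_of("wrist","gauge_grip")])
c,s=np.cos(np.radians(8.5)),np.sin(np.radians(8.5)); X=np.array([c,s,0]);Y=np.array([-s,c,0]);C=np.array([.548,-.211,0])
P=[C+X*a*.013+Y*b*.018+[0,0,.194] for a,b in [(1,1),(1,-1),(-1,-1),(-1,1)]]
cv2.polylines(p,[proj(im,np.array(P)).round().astype(int)],True,(0,255,0),1)
P=[C+X*a*.02+Y*b*.075+[0,0,.012] for a,b in [(1,1),(1,-1),(-1,-1),(-1,1)]]
cv2.polylines(p,[proj(im,np.array(P)).round().astype(int)],True,(0,255,255),1)
cv2.imwrite("pics/w1.png",p)
```

```text
2.7333 [ 0.54830296 -0.21241119  0.28136021] [ 0.9539155   1.35144522 -0.95445698]
[[-0.     0.942  0.335]
 [-0.     0.335 -0.942]
 [-1.    -0.     0.   ]]
[ 0.61701253 -0.18875683  0.40707735] [[ 0.34  0.9   0.27]
 [-0.94  0.32  0.09]
 [-0.   -0.28  0.96]]
[([250.0, 280.0], 0.94), ([407.0, 310.0], 0.79), ([323.0, 195.0], 0.76)]
```

View pics/w1.png

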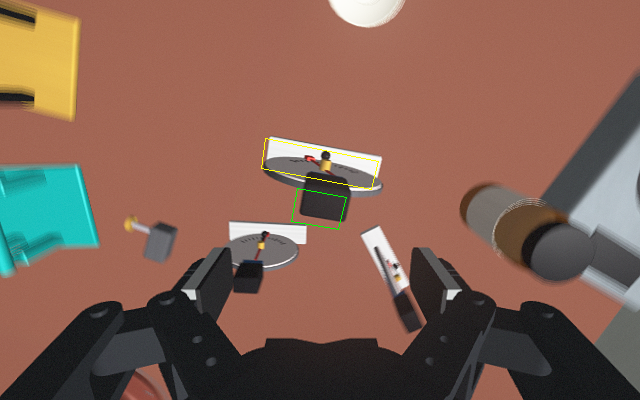

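The grip block shows at about (327,205), top face rows 190–222, and my prediction is some 6 px off. The two small gauges lie below it at (249,275) and (408,315), clear of the fingers' path. Now refine by fitting the block outline.

```bash
cat > fit.py <<'E'
from h import *
from scipy.optimize import minimize
im=cams.get_image("wrist"); p=im["pixels"]; g=p.max(2)
m=np.zeros(g.shape,np.uint8); m[165:235,285:365]=(g[165:235,285:365]<75)
m=cv2.morphologyEx(m,cv2.MORPH_OPEN,np.ones((7,7)))
print(m.sum(),cv2.boundingRect(m))
def hull(v):
    x,y,a=v; c,s=np.cos(a),np.sin(a)
    P=[[x+c*.013*i-s*.018*j,y+s*.013*i+c*.018*j,z] for i in(-1,1) for j in(-1,1) for z in(.15,.194)]
    return cv2.convexHull(proj(im,np.array(P)).astype(np.float32))
def cost(v):
    q=np.zeros(g.shape,np.uint8); cv2.fillConvexPoly(q,(hull(v)*16).round().astype(np.int32),1,cv2.LINE_AA,4)
    return np.logical_xor(q,m).sum()
best=min((minimize(cost,[.548+dx,-.213,a],method="Nelder-Mead",options=dict(initial_simplex=[[.548+dx,-.213,a],[.553+dx,-.213,a],[.548+dx,-.208,a],[.548+dx,-.213,a+.1]])) for dx in(-.005,.005) for a in(.1,.2)),key=lambda r:r.fun)
print(best.x,best.fun)
# foot edges: white
f=np.zeros(g.shape,np.uint8); f[125:195,250:395]=((p.min(2)>185))[125:195,250:395]
pt=[]
for cx in range(280,376,4):
    r=np.nonzero(f[:,cx])[0]
    if len(r): pt.append([cx,r[0]])
v=cv2.fitLine(np.array(pt,np.float32),cv2.DIST_HUBER,0,.01,.01).ravel()
a=onz(im,(275,v[3]+(275-v[2])*v[1]/v[0]),.012)
b=onz(im,(375,v[3]+(375-v[2])*v[1]/v[0]),.012); print(a,b,np.degrees(np.arctan2(-(a-b)[0],(a-b)[1])))
E
python3 fit.py
```

```text
2004 (300, 172, 50, 49)
[ 0.55447758 -0.21271089  0.11857532] 248.0
[ 0.56128272 -0.14485134  0.012     ] [ 0.58432387 -0.27490328  0.012     ] 10.046776395775419
```

>>> step_arm(moves=[[[0,0.4,0.3],[5,0,0],1],[[0.5,0.4,0.3],[10.6,0,0],1],[[2.5,0.4,0.3],[10.6,0,0],1],[[4.5,0.4,0.3],[10.6,0,0],1],[[6.5,0.4,0.3],[10.6,0,0],1],[[8,0.4,0.3],[10.6,0,0],1],[[9.5,0.4,0.3],[10.6,0,0],1],[[10.4,0.4,0.3],[10.6,0,0],1],[[10.8,0.4,0.3],[10.6,0,0],1],[[10.8,0.4,0.3],[10.6,0,0],1]])

```text
t: 3.72
tool_pos: [0.5534, -0.2121, 0.1723]
tool_rot: [1.085, 1.286, -1.085]
contact_force: [0.1, 0.4, -0.1]
opening: 0.0855
```

Run:
```python
from h import *
o=ctrl.get_obs(); print(o["t"],o["tool_pos"],o["contact_force"])
a=cams.get_image("scene")["pixels"][140:240,190:330]; b=cams.get_image("side")["pixels"][100:220,300:440]
a=cv2.resize(a,(560,400),interpolation=cv2.INTER_CUBIC); b=cv2.resize(b,(240,206)); 
b=cams.get_image("wrist")["pixels"]
cv2.imwrite("pics/g1.png",np.hstack([a,cv2.resize(b[:,200:440],(240,400))]))
```

```text
3.7167 [ 0.55337179 -0.21208319  0.17234412] [ 0.0745053   0.43633161 -0.09817947]
```

View pics/g1.png

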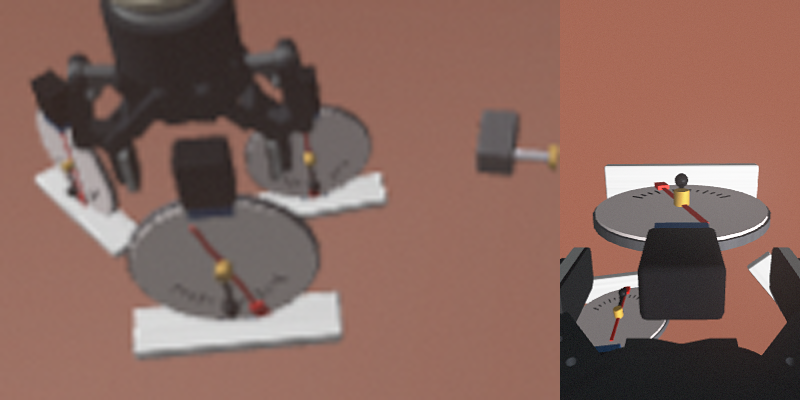

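The block sits midway between the fingers and the foot is parallel to the jaws (wrist view). The index bar leans to the gauge's +y. Next I close.

>>> step_arm(moves=[[[0,0,0],[0,0,0],0.8],[[0,0,0],[0,0,0],0.6],[[0,0,0],[0,0,0],0.4],[[0,0,0],[0,0,0],0.3],[[0,0,0],[0,0,0],0.2],[[0,0,0],[0,0,0],0.2],[[0,0,0],[0,0,0],0.2],[[0,0,0],[0,0,0],0.2],[[0,0,0],[0,0,0],0.2],[[0,0,0],[0,0,0],0.2]], grip_force=70)

```text
t: 4.7
tool_pos: [0.5548, -0.213, 0.1753]
tool_rot: [1.086, 1.28, -1.084]
contact_force: [0.5, 0.4, 4.7]
opening: 0.0354
```

>>> step_arm(moves=[[[-0.5,0,0],[0,0,0],0.2],[[-1.5,0,0],[0,0,0],0.2],[[-3,0,0],[0,0,0],0.2],[[-5,0,0],[0,0,0],0.2],[[-7,0,0],[0,0,0],0.2],[[-9,0,0],[0,0,0],0.2],[[-11,0,0],[0,0,0],0.2],[[-12.5,0,0],[0,0,0],0.2],[[-13,0,0],[0,0,0],0.2],[[-13,0,0],[0,0,0],0.2]])

```text
t: 5.53
tool_pos: [0.5547, -0.2131, 0.3068]
tool_rot: [1.086, 1.278, -1.083]
contact_force: [0.3, 0.4, -3.5]
opening: 0.0356
```

Run:
```python
from h import *
o=ctrl.get_obs(); print(o["t"],o["tool_pos"],o["contact_force"],o["wrist_torque"],o["opening"]);print(R.from_rotvec(o["tool_rot"]).as_matrix().round(3))
S=cams.get_image("scene");D=cams.get_image("side")
for im,c in((S,"scene"),(D,"side")):
  p=im["pixels"]; k=o["tool_pos"]
  print(c,[(np.round(r["at"]).tolist(),round(r["conf"],2)) for n in("gauge_grip","gauge","pointer_tip","index_tab") for r in finder.tip_of(c,n)[:2]], proj(im,k))
# rod ends from region end-midpoints (box), rod seen as a cylinder centre line ~ z=.087 axis
```

```text
5.5333 [ 0.55474474 -0.21314945  0.30681794] [ 0.27429742  0.44496627 -3.49391756] [ 0.01518389 -0.01167684 -0.01516159] 0.035629447406665744
[[ 0.005  0.986  0.166]
 [-0.002  0.166 -0.986]
 [-1.     0.005  0.003]]
scene [([266.0, 164.0], 0.87), ([202.0, 163.0], 0.62), ([211.0, 192.0], 0.91), ([266.0, 193.0], 0.62), ([239.0, 189.0], 0.43), ([206.0, 193.0], 0.41), ([383.0, 207.0], 0.7), ([254.0, 188.0], 0.62)] [[231.29079628 143.70322065]]
side [([385.0, 174.0], 0.84), ([402.0, 146.0], 0.63), ([378.0, 209.0], 0.82), ([397.0, 180.0], 0.6), ([385.0, 247.0], 0.58), ([274.0, 268.0], 0.43)] [[350.59505995 101.83593771]]
```

>>> step_arm(moves=[[[0,0.2,-1.5],[0,0,0],0.2],[[0,0.7,-4.5],[1,0,0],0.2],[[0,1.3,-8.3],[2,0,0],0.2],[[0,1.9,-12.3],[3,0,0],0.2],[[0,2.5,-16.3],[4,0,0],0.2],[[0,3.1,-20.3],[4.5,0,0],0.2],[[0,3.7,-24.3],[4.5,0,0],0.2],[[0,4.3,-28.2],[4.5,0,0],0.2],[[0,4.8,-31.5],[4.5,0,0],0.2],[[0,5.1,-33.5],[4.5,0,0],0.2]])

```text
t: 6.87
tool_pos: [0.5479, 0.1301, 0.3047]
tool_rot: [1.143, 1.25, -1.139]
contact_force: [1.1, 0.1, -4.4]
opening: 0.0353
```

Run:
```python
from h import *
o=ctrl.get_obs(); print(o["t"],o["tool_pos"],o["contact_force"],o["opening"]);print(R.from_rotvec(o["tool_rot"]).as_matrix().round(3))
W=cams.get_image("wrist");S=cams.get_image("scene");D=cams.get_image("side")
def mids(r):
    (c,s,a)=cv2.minAreaRect(cv2.findNonZero(r["region"].astype(np.uint8))); b=cv2.boxPoints((c,s,a))
    e=np.linalg.norm(b[0]-b[1])<np.linalg.norm(b[1]-b[2])
    return ((b[0]+b[1])/2,(b[2]+b[3])/2) if e else ((b[1]+b[2])/2,(b[3]+b[0])/2)
for im,c in((W,"wrist"),(S,"scene"),(D,"side")):
  for n,z in(("high_rod",.087),("low_rod",.053)):
    for r in finder.regions_of(c,n):
      a,b=mids(r); print(c,n,round(r["conf"],2),a.round(),b.round(),onz(im,a,z).round(4),onz(im,b,z).round(4))
x=np.array([W["pixels"][:, :]]).squeeze()
cv2.imwrite("pics/w2.png",x)
```

```text
6.8667 [0.547867   0.1301224  0.30467828] [ 1.05607472  0.09983096 -4.4370261 ] 0.03528204682679943
[[ 0.002  0.996  0.092]
 [ 0.001  0.092 -0.996]
 [-1.     0.002 -0.001]]
wrist high_rod 0.86 [284. 122.] [284. 163.] [0.6017 0.1755 0.087 ] [0.556  0.1728 0.087 ]
wrist high_rod 0.78 [312. 319.] [322. 343.] [0.3484 0.1234 0.087 ] [0.3092 0.1064 0.087 ]
wrist low_rod 0.69 [243. 121.] [248. 198.] [0.5968 0.23   0.053 ] [0.4995 0.2213 0.053 ]
wrist low_rod 0.52 [281. 317.] [288. 337.] [0.3202 0.169  0.053 ] [0.2845 0.1554 0.053 ]
scene high_rod 0.47 [384. 203.] [388. 226.] [0.527  0.1713 0.087 ] [0.6056 0.1761 0.087 ]
scene high_rod 0.41 [376. 177.] [380. 191.] [0.4297 0.1536 0.087 ] [0.4859 0.1624 0.087 ]
scene high_rod 0.19 [499. 230.] [472. 256.] [0.5994 0.4694 0.087 ] [0.6852 0.3812 0.087 ]
scene low_rod 0.43 [400. 203.] [406. 231.] [0.4964 0.2242 0.053 ] [0.5952 0.2311 0.053 ]
side high_rod 0.93 [340. 257.] [388. 261.] [0.4047 0.1488 0.087 ] [0.3015 0.1092 0.087 ]
side high_rod 0.77 [263. 238.] [305. 252.] [0.6039 0.1776 0.087 ] [0.4859 0.1732 0.087 ]
side low_rod 0.63 [253. 263.] [295. 276.] [0.5986 0.2316 0.053 ] [0.4853 0.2223 0.053 ]
side low_rod 0.54 [338. 284.] [387. 288.] [0.3847 0.1977 0.053 ] [0.2828 0.1561 0.053 ]
```

View pics/w2.png

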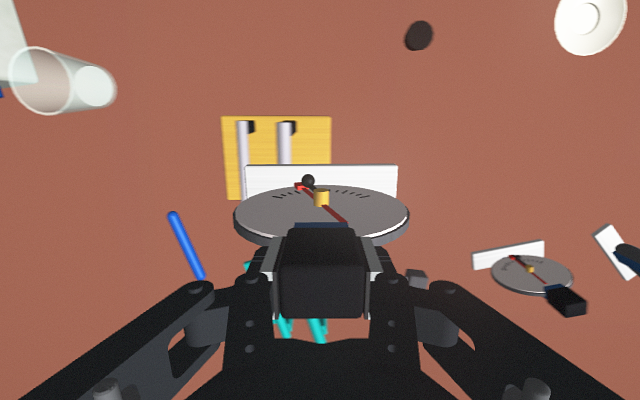

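>>> step_arm(moves=[[[0,0.1,-0.8],[0,0,0],0.2],[[0,0.2,-1.8],[0,0,0],0.2],[[0,0.3,-2.8],[0,0,0],0.2],[[0,0.3,-3.6],[0,0,0],0.2],[[0.3,0.3,-4.1],[0,0,0],0.2],[[0.9,0.3,-4.2],[0,0,0],0.2],[[1.5,0.3,-4.2],[0,0,0],0.2],[[2,0.3,-4.2],[0,0,0],0.2],[[2.2,0.3,-4.2],[0,0,0],0.2],[[2.2,0.3,-4.2],[0,0,0],0.2]])

```text
t: 8.15
tool_pos: [0.5479, 0.1667, 0.281]
tool_rot: [1.144, 1.248, -1.146]
contact_force: [0.2, 0.2, -4.7]
opening: 0.0351
```

Run:
```python
from h import *
o=ctrl.get_obs(); print(o["t"],o["tool_pos"],o["contact_force"],o["opening"]);print(R.from_rotvec(o["tool_rot"]).as_matrix().round(3))
W=cams.get_image("wrist")["pixels"];S=cams.get_image("scene")["pixels"];D=cams.get_image("side")["pixels"]
a=cv2.resize(W[90:240,220:420],(400,300),interpolation=cv2.INTER_CUBIC)
b=cv2.resize(S[130:250,300:460],(400,300),interpolation=cv2.INTER_CUBIC)
c=cv2.resize(D[130:310,200:340],(400,514),interpolation=cv2.INTER_CUBIC)
L=np.vstack([a,b]); cv2.imwrite("pics/m1.png",np.hstack([L,np.vstack([c,np.zeros((86,400,3),np.uint8)])]))
```

```text
8.15 [0.54788169 0.16673706 0.28100268] [ 0.17137311  0.21197876 -4.69383008] 0.03511590017571873
[[ 0.     0.996  0.086]
 [-0.001  0.086 -0.996]
 [-1.    -0.     0.001]]
```

View pics/m1.png

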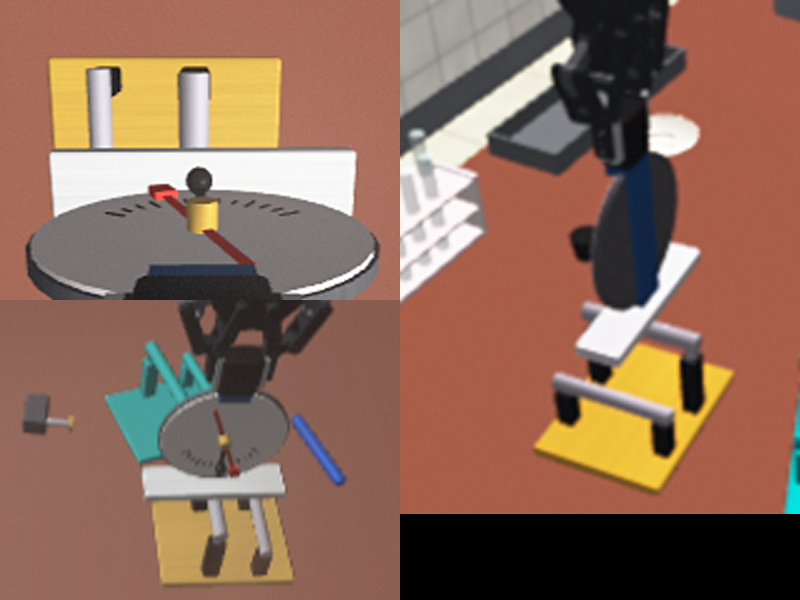

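The wrist view shows the foot (crop 50–355, middle 202) perpendicular to the high rod (middle 195), so the gauge must go about 4 mm further to +y; the foot is about 1 cm above the rod. Correct that and descend level.

>>> step_arm(moves=[[[0,0,-0.2],[0,0,0],0.2],[[0,0,-0.45],[0,0,0],0.2],[[0.2,0,-0.45],[0,0,0],0.2],[[0.4,0,-0.45],[0,0,0],0.2],[[0.6,0,-0.45],[0,0,0],0.2],[[0.8,0,-0.45],[0,0,0],0.2],[[0.95,0,-0.45],[0,0,0],0.2],[[1.05,0,-0.45],[0,0,0],0.2],[[1.1,0,-0.45],[0,0,0],0.2],[[1.1,0,-0.45],[0,0,0],0.2]])

```text
t: 9.13
tool_pos: [0.5481, 0.1713, 0.2715]
tool_rot: [1.146, 1.246, -1.144]
contact_force: [-0.2, 0.4, -4.7]
opening: 0.035
```

```bash
cat > st.py <<'E'
from h import *
for i in range(5):
    cams.get_image("side"); o=ctrl.get_obs(); print(round(o["t"],2),o["tool_pos"].round(4) if hasattr(o["tool_pos"],"round") else o["tool_pos"],np.round(o["contact_force"],2),np.round(o["wrist_torque"],3),round(float(o["opening"]),4))
M=R.from_rotvec(o["tool_rot"]).as_matrix(); print(M.round(3))
E
python3 st.py
```

```text
9.18 [0.5482 0.1713 0.2717] [ 0.33  0.49 -3.99] [ 0.007  0.003 -0.023] 0.035
9.23 [0.5482 0.1713 0.2718] [ 0.17 -0.42 -3.26] [-0.024 -0.032  0.006] 0.0351
9.28 [0.5483 0.1713 0.2719] [ 0.38  0.18 -4.27] [-0.005 -0.009  0.022] 0.035
9.33 [0.5483 0.1713 0.2719] [-0.23  0.42 -3.73] [ 0.027 -0.108  0.032] 0.035
9.38 [0.5483 0.1714 0.2719] [ 0.06  0.53 -4.14] [ 0.022  0.049 -0.013] 0.035
[[ 0.003  0.996  0.086]
 [-0.001  0.086 -0.996]
 [-1.     0.003  0.001]]
```

>>> step_arm(moves=[[[0.05,0,0],[0,0,0],0.2],[[0.1,0,0],[0,0,0],0.2],[[0.15,0,0],[0,0,0],0.2],[[0.2,0,0],[0,0,0],0.2],[[0.25,0,0],[0,0,0],0.2],[[0.3,0,0],[0,0,0],0.2],[[0.35,0,0],[0,0,0],0.2],[[0.4,0,0],[0,0,0],0.2],[[0.4,0,0],[0,0,0],0.2],[[0.4,0,0],[0,0,0],0.2]])

```text
t: 10.22
tool_pos: [0.5484, 0.1714, 0.2683]
tool_rot: [1.147, 1.246, -1.143]
contact_force: [-0.4, -0.2, 0.2]
opening: 0.0354
```

```bash
python3 st.py
```

```text
10.27 [0.5484 0.1714 0.2682] [-0.05  0.48  0.62] [-0.068  0.183  0.037] 0.0355
10.32 [0.5484 0.1714 0.2682] [-0.76 -0.12  0.31] [-0.041  0.213  0.031] 0.0353
10.37 [0.5484 0.1714 0.2682] [-0.39  0.15  0.6 ] [-0.022  0.171  0.001] 0.0352
10.42 [0.5484 0.1714 0.2681] [-0.48  0.24  0.29] [-0.043  0.187 -0.023] 0.0355
10.47 [0.5484 0.1714 0.2681] [-0.63  0.45 -0.45] [-0.06   0.196  0.   ] 0.0349
[[ 0.003  0.996  0.086]
 [-0.001  0.086 -0.996]
 [-1.     0.003  0.001]]
```

```bash
cat > ang.py <<'E'
from h import *
def frame():
    o=ctrl.get_obs(); M=R.from_rotvec(o["tool_rot"]).as_matrix()
    G=np.stack([M[:,1],-M[:,2],-M[:,0]],1); return np.array(o["tool_pos"])+M[:,0]*.0033,G   # grip centre, gauge axes
def onplane(im,px,x0,fr):
    c,G=fr; p,d=ray(im,px); p=G.T@(p-c); d=G.T@d; q=p+d*(x0-p[0])/d[0]; return q[1],q[2]+.092
def crop(im,fr,f=6,h=(75,55)):
    c,G=fr; u=proj(im,c+G@np.array([.015,0,-.135]))[0].round().astype(int)
    x,y=u[0]-h[0],u[1]-h[1]; return cv2.resize(im["pixels"][y:y+2*h[1],x:x+2*h[0]],None,fx=f,fy=f,interpolation=cv2.INTER_CUBIC),(x,y)
E
python3 - <<'E'
from ang import *
W=cams.get_image("wrist"); fr=frame()
c,o=crop(W,fr,5,(78,58)); print(o); cv2.imwrite("pics/c1.png",c)
for x0 in (.005,.01,.015,.02): print(x0,[np.round(onplane(W,p,x0,fr),4) for p in((301,186),(345,221))])
for n in("pointer_tip","index_tab"):print([(r["at"],r["conf"]) for r in finder.tip_of("wrist",n)[:2]])
E
```

```text
(np.int64(243), np.int64(117))
0.005 [array([ 0.0176, -0.042 ]), array([-0.0154,  0.0451])]
0.01 [array([ 0.0162, -0.0226]), array([-0.0143,  0.058 ])]
0.015 [array([ 0.0149, -0.0032]), array([-0.0132,  0.071 ])]
0.02 [array([0.0135, 0.0162]), array([-0.0121,  0.084 ])]
[([318.7, 181.7], 0.75), ([554.7, 265.7], 0.5)]
[([297.4, 183.6], 0.57)]
```

View pics/c1.png

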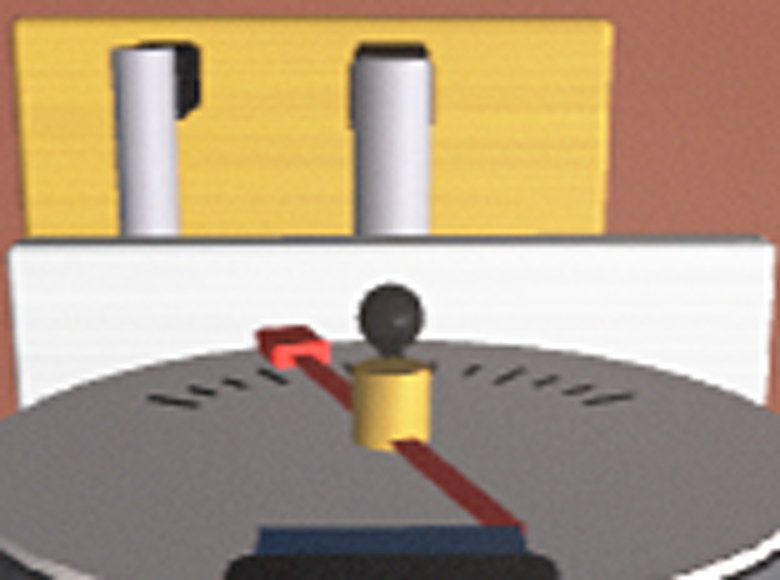

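The foot's middle (crop 392) is exactly on the high rod (392), level. The pointer is vertical at (391,320) and the red tab is at (295,347), which puts the index at about 0.33–0.36. Now rock by 17.8° about the rod, keeping the foot middle on it.

>>> step_arm(moves=[[[0,0,-0.32],[0,-1,0],0.2],[[0.02,0,-0.8],[0,-2.5,0],0.2],[[0.06,0,-1.44],[0,-4.5,0],0.2],[[0.14,0,-2.23],[0,-7,0],0.2],[[0.25,0,-3.03],[0,-9.5,0],0.2],[[0.4,0,-3.81],[0,-12,0],0.2],[[0.54,0,-4.43],[0,-14,0],0.2],[[0.71,0,-5.05],[0,-16,0],0.2],[[0.83,0,-5.45],[0,-17.3,0],0.2],[[0.88,0,-5.6],[0,-17.8,0],0.2]])

```text
t: 11.45
tool_pos: [0.5435, 0.2281, 0.2587]
tool_rot: [0.924, 1.005, -1.266]
contact_force: [-0.2, 0.6, 0.1]
opening: 0.0352
```

```bash
python3 st.py
```

```text
11.5 [0.5435 0.2281 0.2587] [-0.26 -0.27 -0.09] [-0.018 -0.048  0.02 ] 0.0353
11.55 [0.5436 0.2278 0.259 ] [-0.5   0.58  0.12] [0.17  0.047 0.006] 0.0351
11.6 [0.5436 0.2276 0.2592] [0.43 0.78 0.41] [ 0.379  0.073 -0.008] 0.0351
11.65 [0.5437 0.2275 0.2594] [0.07 1.74 1.15] [ 0.496  0.132 -0.045] 0.0351
11.7 [0.5437 0.2274 0.2594] [-0.42  0.78  1.25] [0.578 0.085 0.054] 0.0353
[[ 0.03   0.996  0.08 ]
 [-0.303  0.086 -0.949]
 [-0.952  0.004  0.305]]
```

>>> step_arm(moves=[[[-0.05,0,0.02],[0,0,0],0.2],[[-0.1,0,0.03],[0,0,0],0.2],[[-0.1,0,0.03],[0,0,0],0.2],[[-0.1,0,0.03],[0,0,0],0.2],[[-0.1,0,0.03],[0,0,0],0.2],[[-0.1,0,0.03],[0,0,0],0.2],[[-0.1,0,0.03],[0,0,0],0.2],[[-0.1,0,0.03],[0,0,0],0.2],[[-0.1,0,0.03],[0,0,0],0.2],[[-0.1,0,0.03],[0,0,0],0.2]])

```text
t: 12.53
tool_pos: [0.5437, 0.2274, 0.2604]
tool_rot: [0.928, 1.007, -1.266]
contact_force: [1.0, 1.3, -1.2]
opening: 0.0354
```

```bash
python3 st.py
python3 - <<'E'
from ang import *
W=cams.get_image("wrist"); S=cams.get_image("scene"); fr=frame()
c,o=crop(W,fr,5,(78,58)); print(o)
s,o2=crop(S,fr,10,(20,29)); print(o2,s.shape); c=c[:,130:]
cv2.imwrite("pics/c2.png",np.hstack([c[:,:400],s[:580]]))
print(fr[1].round(3))
E
```

```text
12.58 [0.5437 0.2274 0.2604] [-0.33  0.85 -0.84] [0.492 0.062 0.018] 0.0353
12.63 [0.5437 0.2274 0.2604] [0.49 1.43 0.06] [0.494 0.115 0.001] 0.0351
12.68 [0.5437 0.2274 0.2604] [-0.55  1.56 -0.12] [0.511 0.121 0.012] 0.0353
12.73 [0.5437 0.2274 0.2604] [ 0.06  1.36 -1.19] [0.525 0.089 0.018] 0.0351
12.78 [0.5437 0.2274 0.2604] [-1.61  0.77 -0.63] [0.566 0.138 0.023] 0.0352
[[ 0.03   0.996  0.081]
 [-0.303  0.086 -0.949]
 [-0.952  0.004  0.305]]
(np.int64(243), np.int64(117))
(np.int64(373), np.int64(175)) (580, 400, 3)
[[ 0.996 -0.081 -0.03 ]
 [ 0.086  0.949  0.303]
 [ 0.004 -0.305  0.952]]
```

View pics/c2.png

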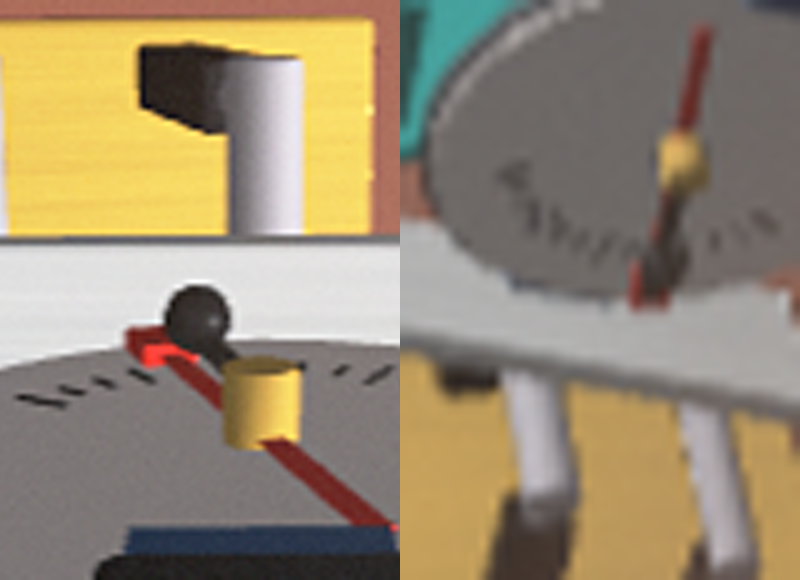

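Run:
```python
from ang import *
W=cams.get_image("wrist"); S=cams.get_image("scene"); fr=frame()
f=lambda u,v:(243+u/5,117+v/5)
P={"ball0":f(391,320),"ball1":f(328,320),"hubtop":f(391,367),"tab":f(293,338),"tabfrontL":f(258,333),"tabR":f(330,350),"bar":f(500,525)}
for x0 in(0,.003,.004,.005,.006,.008,.01,.012,.015):
    print(x0,{k:tuple(np.round(np.array(onplane(W,p,x0,fr))*1000,1))+(round(float(np.arctan2(q[0],-q[1])) ,3),) for k,p in P.items() for q in[onplane(W,p,x0,fr)]})
c,G=fr
def gp(im,x,r,a): return np.round(proj(im,c+G@np.array([x,r*np.sin(a),-.092-r*np.cos(a)]))[0],1)
for im,nm,o,sc,off in((W,"W",(243,117),5,130),(S,"S",(373,175),10,-400)):
    t=lambda p:((p-np.array(o))*sc-[off,0]).round()
    print(nm,"hub10",t(gp(im,.01,0,0)),"tip@.308",t(gp(im,.01,.052,.308)),"r36",t(gp(im,.01,.036,.308)))
    for a in(.27,.31,.35):print(a,"tab x5",t(gp(im,.005,.055,a)),"far end",t(gp(im,.005,-.055,a)))
```

```text
0 {'ball0': (np.float64(-0.6), np.float64(-82.4), -0.007), 'ball1': (np.float64(12.4), np.float64(-82.4), 0.149), 'hubtop': (np.float64(-0.6), np.float64(-45.6), -0.013), 'tab': (np.float64(18.7), np.float64(-67.2), 0.271), 'tabfrontL': (np.float64(25.9), np.float64(-71.3), 0.348), 'tabR': (np.float64(11.0), np.float64(-57.9), 0.188), 'bar': (np.float64(-15.0), np.float64(33.7), -2.722)}
0.003 {'ball0': (np.float64(-0.6), np.float64(-69.9), -0.008), 'ball1': (np.float64(11.9), np.float64(-69.9), 0.168), 'hubtop': (np.float64(-0.6), np.float64(-34.7), -0.017), 'tab': (np.float64(17.9), np.float64(-55.3), 0.312), 'tabfrontL': (np.float64(24.8), np.float64(-59.2), 0.396), 'tabR': (np.float64(10.5), np.float64(-46.4), 0.223), 'bar': (np.float64(-14.4), np.float64(41.4), -2.806)}
0.004 {'ball0': (np.float64(-0.6), np.float64(-65.7), -0.009), 'ball1': (np.float64(11.7), np.float64(-65.7), 0.176), 'hubtop': (np.float64(-0.6), np.float64(-31.0), -0.019), 'tab': (np.float64(17.6), np.float64(-51.4), 0.33), 'tabfrontL': (np.float64(24.4), np.float64(-55.2), 0.416), 'tabR': (np.float64(10.4), n
[... 2106 characters left out ...]
all1': (np.float64(9.7), np.float64(-19.9), 0.455), 'hubtop': (np.float64(-0.6), np.float64(9.3), -3.078), 'tab': (np.float64(14.7), np.float64(-7.8), 1.08), 'tabfrontL': (np.float64(20.4), np.float64(-11.1), 1.074), 'tabR': (np.float64(8.6), np.float64(-0.5), 1.518), 'bar': (np.float64(-12.1), np.float64(72.3), -2.976)}
W hub10 [257. 382.] tip@.308 [172. 308.] r36 [194. 328.]
0.27 tab x5 [179. 330.] far end [379. 544.]
0.31 tab x5 [168. 332.] far end [396. 542.]
0.35 tab x5 [156. 332.] far end [413. 540.]
S hub10 [676. 168.] tip@.308 [642. 297.] r36 [652. 258.]
0.27 tab x5 [629. 289.] far end [721.   5.]
0.31 tab x5 [637. 289.] far end [712.   5.]
0.35 tab x5 [645. 289.] far end [704.   5.]
```

```bash
cat > bar.py <<'E'
from ang import *
from scipy.optimize import least_squares
fr=frame(); c,G=fr
def gp(im,x,y,z): return proj(im,c+G@np.array([x,y,-.092+z]))[0]
for nm in("wrist","scene"):
    im=cams.get_image(nm); p=im["pixels"].astype(int)
    red=(p[...,2]-np.maximum(p[...,0],p[...,1]))
    sh=(p[...,1]-p[...,0])  # table is brownish red: green>blue?
    lo=np.min([gp(im,.005,y,z) for y in(-.03,.03) for z in(-.066,.06)],0); hi=np.max([gp(im,.005,y,z) for y in(-.03,.03) for z in(-.066,.06)],0)
    w=np.zeros(red.shape); x0,y0=lo.astype(int); x1,y1=hi.astype(int)+1
    w[y0:y1,x0:x1]=red[y0:y1,x0:x1]
    # keep pixels projecting inside the dial disc on plane x=.004
    rows=[]
    ys,xs=np.nonzero(w>35)
    for u,v in zip(xs,ys):
        a,b=onplane(im,(u,v),.004,fr)
        if np.hypot(a,b)<.064 and abs(a)<.03: rows.append((u,v,w[v,u],a,b))
    r=np.array(rows); far=r[r[:,4]>.012]; near=r[r[:,4]<-.012]
    print(nm,len(far),len(near))
    for s,t in((near,"near"),(far,"far")):
        for v in np.unique(s[:,1]):
            q=s[s[:,1]==v]; u=(q[:,0]*q[:,2]).sum()/q[:,2].sum(); wd=q[:,2].sum()
            print(t,int(v),round(u,2),len(q),int(wd),[tuple(np.round(np.array(onplane(im,(u,v),x0,fr))*1e3,1)) for x0 in(.003,.005)])
E
python3 bar.py
```

```text
wrist 129 154
near 183 297.54 8 539 [(np.float64(22.2), np.float64(-61.6)), (np.float64(21.5), np.float64(-53.5))]
near 184 297.85 9 601 [(np.float64(21.6), np.float64(-57.7)), (np.float64(20.9), np.float64(-49.7))]
near 185 298.6 10 697 [(np.float64(20.6), np.float64(-53.8)), (np.float64(20.0), np.float64(-45.9))]
near 186 299.82 11 1518 [(np.float64(19.2), np.float64(-50.1)), (np.float64(18.6), np.float64(-42.3))]
near 187 301.14 13 1844 [(np.float64(17.7), np.float64(-46.4)), (np.float64(17.2), np.float64(-38.7))]
near 188 302.07 13 1665 [(np.float64(16.7), np.float64(-42.8)), (np.float64(16.2), np.float64(-35.3))]
near 189 301.47 12 1413 [(np.float64(17.0), np.float64(-39.4)), (np.float64(16.5), np.float64(-31.9))]
near 190 302.6 10 687 [(np.float64(15.8), np.float64(-36.0)), (np.float64(15.3), np.float64(-28.6))]
near 191 311.6 9 542 [(np.float64(7.8), np.float64(-32.7)), (np.float64(7.5), np.float64(-25.4))]
near 192 313.48 12 665 [(np.float64(6.0), np.float64(-29.4)), (np.float64(5.8), np.float64(-22.3))]
near 193 313.93 13 696 [(np.float64(5.6), np.float64(-26.3)), (np.float6
[... 2693 characters left out ...]
 np.float64(39.8))]
far 180 402.52 2 88 [(np.float64(-11.7), np.float64(34.6)), (np.float64(-13.1), np.float64(36.5))]
far 181 402.49 2 90 [(np.float64(-10.0), np.float64(31.3)), (np.float64(-11.4), np.float64(33.2))]
far 182 402.0 1 49 [(np.float64(-9.4), np.float64(27.7)), (np.float64(-10.8), np.float64(29.5))]
far 183 402.0 1 49 [(np.float64(-7.7), np.float64(24.3)), (np.float64(-9.1), np.float64(26.2))]
far 184 401.55 2 93 [(np.float64(-7.0), np.float64(20.6)), (np.float64(-8.4), np.float64(22.5))]
far 185 401.47 2 97 [(np.float64(-5.4), np.float64(17.2)), (np.float64(-6.8), np.float64(19.1))]
far 186 401.4 2 89 [(np.float64(-3.7), np.float64(13.8)), (np.float64(-5.1), np.float64(15.7))]
```

>>> step_arm(moves=[[[0,0,-0.1],[0,-0.3,0],0.2],[[0,0,-0.25],[0,-0.8,0],0.2],[[0,0,-0.4],[0,-1.3,0],0.2],[[0,0,-0.55],[0,-1.8,0],0.2],[[0.01,0,-0.67],[0,-2.1,0],0.2],[[0.01,0,-0.73],[0,-2.3,0],0.2],[[0.01,0,-0.73],[0,-2.3,0],0.2],[[0.01,0,-0.73],[0,-2.3,0],0.2],[[0.01,0,-0.73],[0,-2.3,0],0.2],[[0.01,0,-0.73],[0,-2.3,0],0.2]])

```text
t: 13.92
tool_pos: [0.5431, 0.2342, 0.2582]
tool_rot: [0.9, 0.975, -1.28]
contact_force: [-0.6, 0.1, -1.1]
opening: 0.0354
```

>>> step_arm(moves=[[[0,0,0],[0,0,0],0.2],[[0,0,0],[0,0,0],0.2],[[0,0,0],[0,0,0],0.2],[[0,0,0],[0,0,0],0.2],[[0,0,0],[0,0,0],0.2],[[0,0,0],[0,0,0],0.2],[[0,0,0],[0,0,0],0.2],[[0,0,0],[0,0,0],0.2],[[0,0,0],[0,0,0],0.2],[[0,0,0],[0,0,0],0.2]])

```text
t: 14.75
tool_pos: [0.5431, 0.2342, 0.2581]
tool_rot: [0.9, 0.975, -1.28]
contact_force: [-0.3, 0.2, -2.1]
opening: 0.0352
```

```bash
python3 st.py
python3 - <<'E'
from ang import *
W=cams.get_image("wrist"); S=cams.get_image("scene"); D=cams.get_image("side"); fr=frame(); c0,G=fr
c,o=crop(W,fr,5,(78,58)); print(o)
s,o2=crop(S,fr,10,(20,29)); print(o2); c=c[:,130:530]
t=lambda im,p,o,sc,off:((proj(im,c0+G@np.array(p))[0]-np.array(o))*sc-[off,0]).round()
for a in(.31,.33,.35,.37):
  f=lambda x,r:(x,r*np.sin(a),-.092-r*np.cos(a))
  print(a,"S hub,ball36,tip",[t(S,f(.01,r),o2,10,0) for r in(0,.036,.052)],"tab",t(S,f(.005,.055),o2,10,0),"far",t(S,f(.004,-.046),o2,10,0),"W ball",t(W,f(.01,.036),o,5,130),t(W,f(.01,.052),o,5,130))
cv2.imwrite("pics/c3.png",np.hstack([c,s]))
cv2.imwrite("pics/d3.png",cv2.resize(D["pixels"][130:310,200:340],(560,720)[:2] if 0 else (466,600),interpolation=cv2.INTER_CUBIC))
E
```

```text
14.8 [0.5431 0.2342 0.2582] [-0.19  0.22 -0.7 ] [ 0.239  0.049 -0.02 ] 0.0353
14.85 [0.5431 0.2341 0.2582] [ 0.34  0.63 -0.39] [0.234 0.047 0.015] 0.0352
14.9 [0.5431 0.2342 0.2581] [-0.49  0.61 -1.35] [0.261 0.088 0.024] 0.0352
14.95 [0.5431 0.2342 0.2582] [ 0.66  0.17 -1.27] [0.24  0.062 0.023] 0.0349
15.0 [0.5431 0.2341 0.2582] [-0.35  0.78 -2.15] [ 0.301  0.051 -0.001] 0.0357
[[ 0.033  0.996  0.079]
 [-0.341  0.086 -0.936]
 [-0.939  0.004  0.343]]
(np.int64(243), np.int64(117))
(np.int64(374), np.int64(175))
0.31 S hub,ball36,tip [array([278., 170.]), array([248., 260.]), array([235., 299.])] tab [230. 292.] far [314.  29.] W ball [194. 329.] [171. 309.]
0.33 S hub,ball36,tip [array([278., 170.]), array([251., 260.]), array([239., 299.])] tab [234. 292.] far [311.  29.] W ball [190. 329.] [166. 309.]
0.35 S hub,ball36,tip [array([278., 170.]), array([254., 260.]), array([243., 299.])] tab [238. 291.] far [307.  29.] W ball [186. 329.] [160. 310.]
0.37 S hub,ball36,tip [array([278., 170.]), array([256., 260.]), array([247., 299.])] tab [242. 291.] far [303.  29.] W ball [182. 330.] [155. 310.]
```

View pics/c3.png

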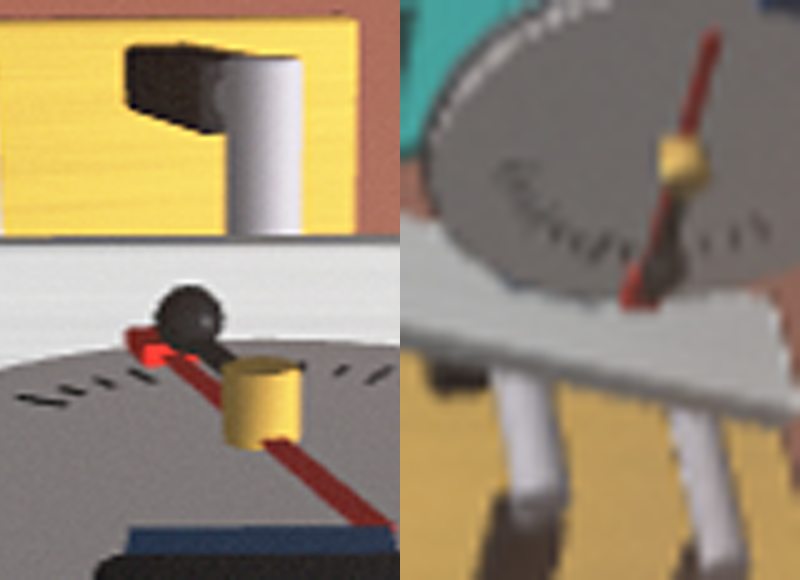

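Both views agree that the foot is still centred on the rod, and the pointer now overlaps the tab: scene shows tip/tab near (645,298), wrist shows the ball at (190,320). I'll refine the index estimate by fitting the dial rim and bar together.

```bash
cat > fit2.py <<'E'
from ang import *
from scipy.optimize import least_squares
W=cams.get_image("wrist"); p=W["pixels"].astype(int); c0,G=frame()
g=cv2.GaussianBlur(W["pixels"],(3,3),0).min(2).astype(int)
rim=[]
for u in list(range(254,292,3))+list(range(340,388,3)):
    col=g[170:215,u]; k=np.nonzero((col[:-1]>=160)&(col[1:]<160))[0]
    if len(k): k=k[-1]; rim.append((u,170+k+(col[k]-160)/max(1,col[k]-col[k+1])))
bar=[]
red=p[...,2]-np.maximum(p[...,0],p[...,1])
for v in range(207,221):
    w=np.where(red[v,315:352]>25,red[v,315:352],0); bar.append(((w*np.arange(315,352)).sum()/w.sum(),v))
rim=np.array(rim);bar=np.array(bar)
fc=np.array([(243+10/5,117+243/5),(243+773/5,117+241/5)])   # foot front top corners
hub=(243+391.5/5)
def pr(v,P):
    Rm=R.from_rotvec(v[3:6]).as_matrix(); H=np.array([0,0,-.092])
    return proj(W,(c0+G@(H+Rm@(np.array(P).T)+0).T[...,None].squeeze().T if 0 else (c0+(G@((Rm@np.array(P).T).T+H+v[:3]).T).T)))
def res(v):
    xf,xb,a=v[6:9]; th=np.linspace(-1.35,1.35,91)
    E=pr(v,np.c_[np.full(91,xf),.066*np.sin(th),-.066*np.cos(th)]); o=np.argsort(E[:,0])
    r=[(np.interp(rim[:,0],E[o,0],E[o,1])-rim[:,1])]
    B=pr(v,[[xb,.0,0],[xb,-.05*np.sin(a),.05*np.cos(a)]]); d=B[1]-B[0]; n=np.array([d[1],-d[0]])/np.linalg.norm(d)
    r.append((bar-B[0])@n)
    F=pr(v,[[.02,.075,-.068],[.02,-.075,-.068]]); r.append((F-fc).ravel()/1)
    Hh=pr(v,[[.012,0,0]])[0,0]-hub; r.append([Hh])
    return np.concatenate([x/.4 for x in r]+[v[:3]/np.array([.003,.002,.002]),v[3:6]/.012,[(xf-.004)/.003,(xb-xf-.001)/.001]])
s=least_squares(res,[0]*6+[.004,.005,.33]); J=np.linalg.inv(s.jac.T@s.jac)
print(len(rim),"cost",s.cost,np.round(s.x,4),"index",s.x[8],"+-",J[8,8]**.5)
f=res(s.x)*.4; print(np.round(f[:len(rim)],1),np.round(f[len(rim):len(rim)+14],1),np.round(f[len(rim)+14:-8],1))
E
python3 fit2.py
```

```text
Traceback (most recent call last):
  File "fit2.py", line 28, in <module>
    s=least_squares(res,[0]*6+[.004,.005,.33]); J=np.linalg.inv(s.jac.T@s.jac)
  File "fit2.py", line 27, in res
    return np.concatenate([x/.4 for x in r]+[v[:3]/np.array([.003,.002,.002]),v[3:6]/.012,[(xf-.004)/.003,(xb-xf-.001)/.001]])
                           ~^~~
TypeError: unsupported operand type(s) for /: 'list' and 'float'
```

```bash
sed -i 's/\[x\/.4 for x in r\]/[np.array(x)\/.4 for x in r]/; s/^    return proj(W,(c0+G@(H.*$/    return proj(W,c0+((R.from_rotvec(v[3:6]).apply(P)+H+v[:3])@G.T))/' fit2.py; python3 fit2.py
```

```text
29 cost 3.674777178877595 [-1.700e-03 -7.000e-04 -3.600e-03  4.000e-04 -1.000e-04  2.000e-03
  1.000e-03  2.700e-03  3.524e-01] index 0.35240904848816584 +- 0.014567957731909605
[-0.  -0.1 -0.   0.  -0.1 -0.   0.1  0.   0.1  0.1 -0.   0.  -0.  -0.
 -0.   0.1  0.1 -0.1  0.   0.1 -0.  -0.   0.1  0.1 -0.  -0.  -0.1  0.
 -0.2] [-0.   0.   0.1  0.1 -0.  -0.   0.   0.1  0.  -0.1 -0.  -0.1 -0.1  0. ] [-0.3 -0.   0.2  0.1  0. ]
```

View pics/d3.png

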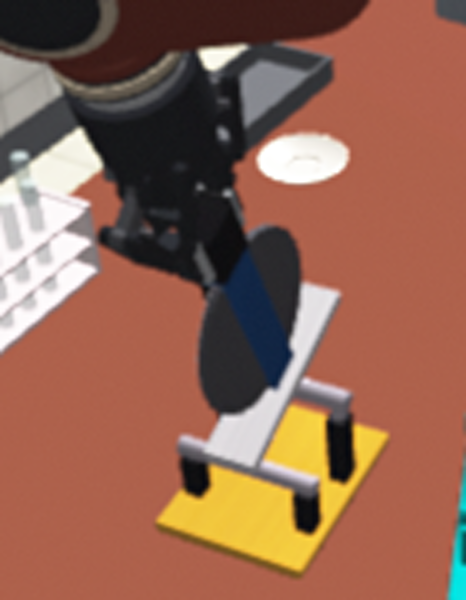

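```bash
python3 st.py
```

```text
15.3 [0.5431 0.2342 0.2582] [ 0.17  1.13 -0.46] [0.257 0.085 0.07 ] 0.035
15.35 [0.5431 0.2342 0.2582] [-0.57  0.79 -0.73] [ 0.266  0.053 -0.051] 0.0353
15.4 [0.5431 0.2342 0.2582] [-0.23  0.72 -1.4 ] [0.255 0.075 0.007] 0.0354
15.45 [0.5431 0.2341 0.2582] [-0.78  0.25 -0.21] [0.302 0.097 0.029] 0.0355
15.5 [0.5431 0.2342 0.2582] [-0.12  0.52 -2.12] [ 0.249  0.092 -0.056] 0.0356
[[ 0.033  0.996  0.079]
 [-0.341  0.085 -0.936]
 [-0.939  0.004  0.343]]
```

Run:
```python
from ang import *
D=cams.get_image("side"); c,G=frame(); k=600/180
t=lambda P:((proj(D,P)-[200,130])*[466/140,k]).round().tolist()
for dz in(0,-.0036):
  C=[[x,.075,z+dz] for x in(-.02,.02) for z in(-.172,-.16)]
  Pw=c+np.array(C)@G.T; print(t(Pw),"z",Pw[:,2].round(4))
u=np.array([.997,.075,0]);m=np.array([.542,.227,.06]); print("low rod top line",t(np.array([m-u*.055,m+u*.055])))
h=np.array([.547,.1725,.095]);print("high",t(np.array([h-u*.055,h+u*.055])))
```

```text
[[252.0, 473.0], [247.0, 466.0], [202.0, 457.0], [197.0, 450.0]] z [0.0677 0.079  0.0679 0.0791]
[[253.0, 476.0], [249.0, 468.0], [203.0, 460.0], [198.0, 452.0]] z [0.0643 0.0756 0.0645 0.0757]
low rod top line [[311.0, 480.0], [177.0, 436.0]]
high [[343.0, 393.0], [210.0, 353.0]]
```

The side view's apparent overlap at the low rod is only line of sight. The projected foot end matches the picture at z ≈ 0.066, and the gap to the low rod is about 13 mm. I'm handing in.

```bash
python3 -c "
from station import ctrl
print(ctrl.finish_job())"
```

```text
the job is handed in; nothing more can be done
None
```

I picked up the large gauge by its black grip and set it down level with the middle of its foot on the high rod. I then rocked it about 20° on that rod, its +y end down, until the pointer came to the red index. The job was handed in at about 15.6 s, still gripping the gauge.

Last checks:
- **Pointer:** the tilt taken from the tool pose, which the pointer should read, is 0.349 rad. The wrist-camera fit puts the index at 0.352 ± 0.015, and the scene camera gives about 0.35–0.36. The pointer overlapped the tab in the picture.
- **Pressing force:** the gauge presses on the high rod with roughly 3 N, so the rod is sunk about 1 mm. Single force readings scatter by about 0.6 N.
- **Low rod:** the foot clears it by about 13 mm, worked out from the geometry. In the side view the foot seems to touch it, but projecting the foot into that picture shows this is only line of sight.

- **Disagreements:** a first hand-picked index estimate was 0.32, and I replaced it with the fit. The fit also placed the gauge about 3.6 mm lower in the grip than I had assumed. The pressing force is measured directly, so this does not affect it. If the gauge really sat that low while resting on the rod, the low-rod clearance would be smaller but still positive.
- **Not checked:** I did not measure afterwards whether the other items had stayed in place. Nothing in the pictures or forces suggested contact with them.

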